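# Clamp the cheek, release the safety catch and hold the bobbin press

## Robot

A 6-joint arm with a two-finger parallel gripper is mounted at the origin on the work surface. World frame = base frame: x ahead of the robot, y to its left, z up, the work surface at z = 0. Lengths are in m, angles in degrees, forces in N, time in s.
With the tool pointing down it reaches from about 0.25 to 0.725 m from the base axis. Payload 9.7 kg.
Tool frame: the origin (TCP) lies midway between the tips of the shut fingers; the grasp point (between the pads) lies 19 mm behind it; z points along the fingers, y is the direction in which the jaws open and shut (so a half turn about z gives the same grasp; the last joint's range is limited). The gripper opens to 85 mm and grips with 20 to 120 N. Pads are 22 mm wide; open, the fingers measure 114 mm over their backs; the gripper's body (76 mm by 85 mm) begins 54 mm behind the grasp point. The pads swing forward as they close: fully open they stand 13 mm farther back than shut.
Start: joints at [73.167, 4.979, 10.078, 95.1, 0, 90], TCP at [0.159, 0.526, 0.231] pointing down, gripper open.
Joint ranges: [-179.16, 179.16], [-48.56, 103.87], [-65.8, 70.77], [-126.05, 130.52], [-82.76, 87.17], [-180, 180]. Speed limits (degrees/s): [127.2, 127.2, 147.25, 180, 180, 180].

## Interface

Orientations are given as [roll, pitch, yaw] about the fixed x, y, z axes, in that order (R = Rz(yaw) Ry(pitch) Rx(roll)).
In Python, from workcell import get_obs, camera, get_calibration, job_done gives the robot as it stands.
- The arm moves only by the tool play_rows, never from a script. Its argument "commands" is text: rows parted by semicolons, each of 5 numbers parted by spaces: the opening, from 0 (shut) to 1 (fully open), then the shift along the world's x, y, z in mm, then the turn about the world's z in degrees. A call has 1 to 10 rows; each row is the pose to reach, as a shift and turn from the pose commanded when the call began; what a row does not reach only later rows make up. A row lasts 1/12 s, in which the tool goes at most 41.7 mm and 7.16 degrees, less where a joint would pass 70% of its speed; a pose out of reach is approached as far as the arm can. A call with a gripper value outside its range is refused whole. The fingers move at their own pace and stop on an object; "force" is the grip in N (left out, the last holds). Time passes only in rows, so rows that repeat a pose let the fingers close. It gives the time, the measured TCP pose, the force and the opening at its end, in the units of the state.
- get_obs(): the state, without advancing time (a new reading comes with each control period).
- camera(name): name is "scene" or "side" or "wrist"; returns the picture (420x560x3 uint8, red, green, blue); there is no depth.
- get_calibration(name): a dict with "fx", "fy", "cx", "cy" (pixels), "eye" and "attitude" of the camera in the world; the wrist camera has in their place "mount" (4x4, takes a point from camera to tool coordinates, whose origin is the TCP and whose axes are the flange's). Camera axes: x right, y down, z forward; pixel columns grow to the right and rows downward; lengths in m; the calibration is good to about 2 mm. The wrist camera is an equidistant fisheye: a pixel r from the principal point sees the ray r / f radians off the axis. A picture is of the moment at which its call begins: read the wrist's pose just before it. get_calibration takes no time and is no camera call.
- job_done(): hands the job in, once; it reports no verdict.
The state is a dict: "time": time; "q": joint angles; "qd": joint speeds; "joint_efforts": joint torques, N m; "ee_pos": TCP position; "tcp_rot": TCP orientation; "wrist_force": force on the tool from outside, world axes, zero at the start; "torque": the same for the moment, N m; "opening": finger opening in m.
Only numpy, scipy, OpenCV 4.12 (cv2) and the standard library are available. Lean on these libraries where they do the work, as an engineer would, in place of code of your own. Each camera call takes 0.05 s, during which the arm holds its last target.

## Task

Take the spring clamp off its stand and clip it over the middle of the top edge of the jig's upright double plate (metal fence and printed cheek), so that it grips both by itself. Then flip the press's safety catch right over out of the lever's way, and after that pull the lever towards the jig's front as far as it goes and keep holding it there: finish while still holding the lever, because it springs back when let go. Leave the screwdriver, the loose bobbin and the tray alone.

Things in the scene. Friction and masses are not known exactly. Their poses are not given: they have to be found in the camera images.
- jig: Fixed bobbin-pressing jig, base 260 x 170 x 12 mm. Origin at table height under the lever pivot; z up, -x = its front, towards the robot. In its frame (mm): base x -95..165, y -65..105; lever pivot (0, 0, 60) between cheeks 74 high; catch post y = 85; bobbin lying along x 75..126, top 58 high; the lever moves the plunger before it; double plate x 126..134.
- fence: The jig's upright double plate: 4 mm metal fence (+x side) and 4 mm printed cheek (-x side), together 8 mm thick, 70 mm wide (y), fixed. Origin in the middle of its straight top edge, 100 mm above the table; z up, x across the thickness, y along the edge. Both faces are free for 42 mm below the edge.
- stand: Fixed clamp stand: base 75 x 90 x 12 mm, upright metal plate 8 mm thick, 70 mm wide (y), its straight top edge 100 mm above the table. Origin at table height under the plate's middle; z up, x across the thickness, y along the edge.
- clamp: Loose steel spring clamp like a big clothes peg, about 85 g, clipped on the stand, jaws down, handles up. Origin on its pivot axis (barrel 14 mm thick, 28 mm long, along y); z up, x across the jaws. Jaws 24 mm wide (y), 5 mm thick, reach 38 mm below the pivot. It starts with the pivot 9 mm above the edge; fully on, 7 mm. Frame belongs to the -x half, which leans about 0.22 rad when squeezed.
- clamp_handles (a point): Point midway between the clamp's two flat handles, 45 mm above the pivot (z of the clamp). Handles 24 mm wide (y), tops 58 mm above the pivot, splayed 0.22 rad each: outside width here 38 mm, 45 mm at the top. Squeezed together in x (about 6 N here) they reach a stop, parallel, 18 mm wide outside, jaw tips about 24 mm apart. Let go, the jaws spring shut.
- clamp_jaw (a joint): Opening angle of the clamp's jaws (rad): 0 when closed on an 8 mm plate, 0.44 at the open stop, -0.2 when closed on nothing.
- catch (a joint): Safety catch (rad): 0 = closed, its bar level across the lever's front, blocking it; 1.2 = flipped right over, bar raised, fin leaning away to the jig's +y. Starts between 0 and 0.08. Stiff hinge, stays where it is left (under 2 N at the fin). The lever is free from about 0.75, but flip it well over.
- catch_fin (a point): Point in the catch's upright thumb fin, 48 mm above the hinge axis, at mid width. Fin 14 mm wide (jig x), 8 mm thick (jig y), top 12 mm above this point. As the catch opens it moves to the jig's +y and down, on an arc about catch_hinge. Axes as the jig's when closed.
- catch_hinge (a point): Point on the catch's hinge axis, which runs along the jig's x, 103 mm above the table. The catch's bar (8 mm wide, 10 mm high, centred 12 mm above the axis) runs from here 96 mm to the jig's -y, across the front of the lever's stem.
- lever (a joint): Lever angle (rad): 0 = at rest, leaning 0.1 rad from upright, away from the jig's front; grows as its top is pulled to the front (jig -x); 0.7 = the stop, fully pulled. Sprung back: about 3 N at the handle at the start, 8 N at the stop.
- lever_grip (a point): On the axis of the lever's round black handle, 18 mm thick, along the jig's y; free 35 mm to either side of this point, the 12 mm stem lies 45 mm to +y. 105 mm from the lever's pivot axis (x = 0, 60 mm high in the jig), about 164 mm above the table at rest; fully pulled it has moved about 70 mm to the front and 18 mm down.
- screwdriver: Bystander: screwdriver lying on the table at the jig's left (+y). Leave alone.
- bobbin: Bystander: loose bobbin standing on the table, 48 mm in diameter, 50 mm high; origin under its middle. Leave alone.
- tray: Bystander: clear plastic open tray 110 x 160 x 40 mm; origin under its middle. Leave alone.

How it is judged:
By the outcome, as a careful person would: the job done as asked, in the order asked, and still so for the second after the job is handed in, while the arm keeps its last pose, push and grip.
It also fails if it takes over 67 s, if anything falls off the work surface, if the arm or the gripper's body presses on something with over 40 N, if the wrist force passes 120 N, or if a joint passes its speed limit or range.

## Working session

There is one attempt and no reset: what is moved stays moved. The work goes in short steps, Python scripts to look and compute and a tool call to move; the robot and the scene stay as the last step left them, time stands still between calls to the robot, and variables do not carry over. Pictures are saved under pics/ and viewed, and the job is handed in when it is done.

Besides the shell and the picture viewer there is one more tool, called after "Call:" as name(argument=value, ...) on one line, values as JSON. play_rows: Moves the arm, as the interface text tells. Its arguments: {"type":"object","properties":{"commands":{"type":"string"},"force":{"type":"number"}},"required":["commands"]}

```bash
ls; mkdir -p pics
python3 - <<'E'
from workcell import *
import cv2,json
print(get_obs())
for n in ["scene","side","wrist"]:
    print(n,get_calibration(n))
    cv2.imwrite(f"pics/a_{n}.png",camera(n)[:,:,::-1])
E
```

```text
pics
{'time': 0.0, 'q': array([7.31638662e+01, 5.00920160e+00, 1.00345894e+01, 9.51008100e+01,
       5.83806305e-04, 9.00018641e+01]), 'qd': array([ 0.03233981,  0.01861523, -0.00447848,  0.05203269, -0.06019127,
        0.00907372]), 'joint_efforts': array([ 1.12700134e-03, -5.20387781e+01,  4.64807045e+01,  1.62716018e-02,
        1.62190236e-04,  3.26765708e-06]), 'ee_pos': array([0.15922713, 0.5261962 , 0.23060251]), 'tcp_rot': array([-1.79924578e+02, -5.81351902e-04,  1.63162001e+02]), 'wrist_force': array([0.35435264, 0.58562947, 0.02967429]), 'torque': array([-0.03517813, -0.00383619,  0.04438498]), 'opening': 0.08527211380267642}
scene {'fx': 397.5872360343687, 'fy': 397.5872360343687, 'cx': 280.11038391512005, 'cy': 216.2833738466472, 'eye': array([ 1.12854714, -0.45853518,  0.91011822]), 'attitude': array([-135.64388507,    1.05014304,   45.34290426])}
side {'fx': 419.8852708210413, 'fy': 419.8852708210413, 'cx': 277.1838467667815, 'cy': 208.37810246522895, 'eye': array([ 0.33612125, -0.46961079,  0.83842986]), 'attitude': array([-141.40815414,    0.44658368,  -26.88885966])}
wrist {'fx': 325.19226210127806, 'fy': 325.19226210127806, 'cx': 285.6722973187419, 'cy': 210.6910772521402, 'mount': array([[-2.22381460e-04, -9.47589030e-01, -3.19491755e-01,
         8.28026927e-02],
       [ 9.99999880e-01, -3.49911086e-04,  3.41763039e-04,
        -4.74435615e-04],
       [-4.35644613e-04, -3.19491641e-01,  9.47588994e-01,
        -1.42714014e-01],
       [ 0.00000000e+00,  0.00000000e+00,  0.00000000e+00,
         1.00000000e+00]])}
```

View pics/a_scene.png

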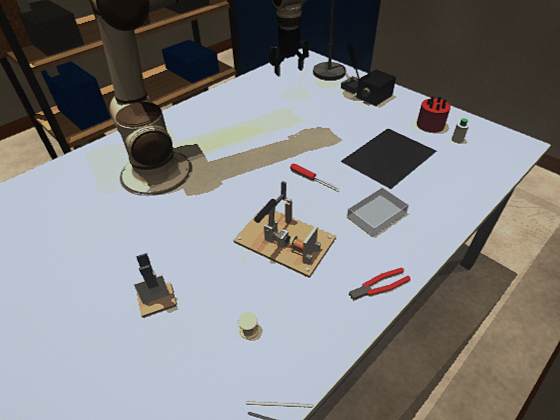

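View pics/a_side.png

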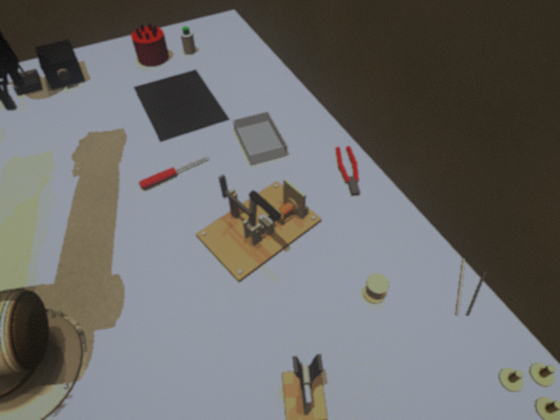

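View pics/a_wrist.png

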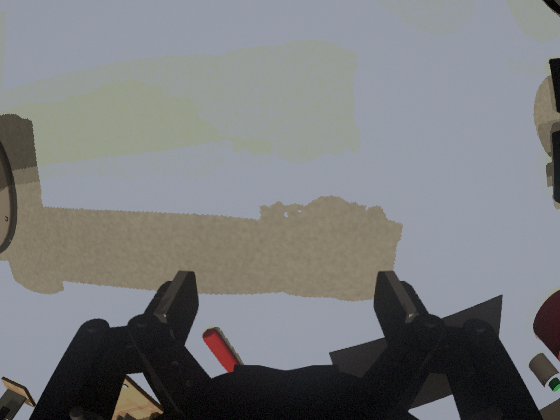

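The scene camera shows the jig around (285,238), the stand with the clamp around (153,285) and the loose bobbin at (248,323). The side camera shows the jig around (258,228) and the stand near (305,395). I'll zoom in on these.

```bash
cat > h.py <<'E'
import numpy as np, cv2
from scipy.spatial.transform import Rotation as Ro
from workcell import *
def cam(n,obs=None):
    c=get_calibration(n)
    K=np.array([[c['fx'],0,c['cx']],[0,c['fy'],c['cy']],[0,0,1]])
    if n!='wrist':
        return K,Ro.from_euler('xyz',c['attitude'],degrees=True).as_matrix(),np.array(c['eye'])
    obs=obs or get_obs()
    Rt=Ro.from_euler('xyz',obs['tcp_rot'],degrees=True).as_matrix()
    M=c['mount']; return K,Rt@M[:3,:3],obs['ee_pos']+Rt@M[:3,3]
def proj(n,P,C=None):
    K,R,e=C or cam(n); p=(np.atleast_2d(P)-e)@R
    if n=='wrist':
        r=np.hypot(p[:,0],p[:,1]); th=np.arctan2(r,p[:,2]); s=th/np.maximum(r,1e-12)
        return np.c_[K[0,0]*p[:,0]*s+K[0,2],K[1,1]*p[:,1]*s+K[1,2]]
    return np.c_[K[0,0]*p[:,0]/p[:,2]+K[0,2],K[1,1]*p[:,1]/p[:,2]+K[1,2]]
def ray(n,uv,C=None):
    K,R,e=C or cam(n); x=(uv[0]-K[0,2])/K[0,0]; y=(uv[1]-K[1,2])/K[1,1]
    if n=='wrist':
        r=np.hypot(x,y); d=np.array([np.sin(r)*x/max(r,1e-12),np.sin(r)*y/max(r,1e-12),np.cos(r)])
    else: d=np.array([x,y,1.])
    return e,R@d/np.linalg.norm(d)
def onz(n,uv,z,C=None):
    e,d=ray(n,uv,C); return e+d*(z-e[2])/d[2]
def crop(src,dst,x0,y0,x1,y1,s):
    im=cv2.imread(src)[y0:y1,x0:x1]; cv2.imwrite(dst,cv2.resize(im,None,fx=s,fy=s,interpolation=cv2.INTER_CUBIC))
E
python3 - <<'E'
from h import *
crop('pics/a_scene.png','pics/b1.png',225,170,345,280,6)
crop('pics/a_scene.png','pics/b2.png',125,240,185,320,7)
crop('pics/a_side.png','pics/b3.png',190,165,330,285,5)
crop('pics/a_side.png','pics/b4.png',270,340,340,420,7)
print(proj('scene',[[0,0,0]]),proj('side',[[0,0,0]]))
for n,uv in [('scene',(285,238)),('side',(258,228)),('scene',(155,305)),('side',(305,410)),('scene',(248,335)),('side',(375,299))]: print(n,onz(n,uv,0.01))
E
```

```text
[[156.06905651 171.58361905]] [[ 19.8054347 369.6959976]]
scene [0.56624788 0.09454039 0.01      ]
side [0.56020764 0.08985355 0.01      ]
scene [ 0.48743489 -0.30861099  0.01      ]
side [ 0.46168051 -0.31991788  0.01      ]
scene [ 0.72433977 -0.19318082  0.01      ]
side [ 0.70359155 -0.19550341  0.01      ]
```

View pics/b1.png

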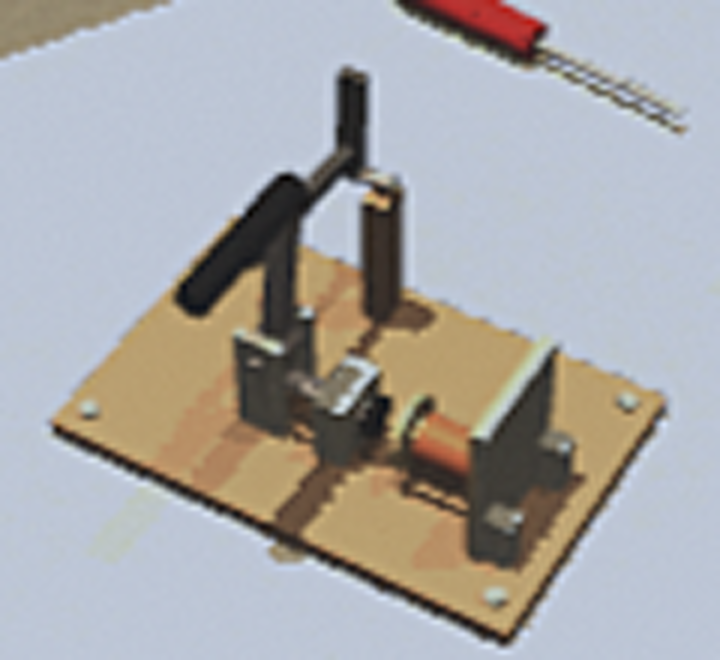

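View pics/b2.png

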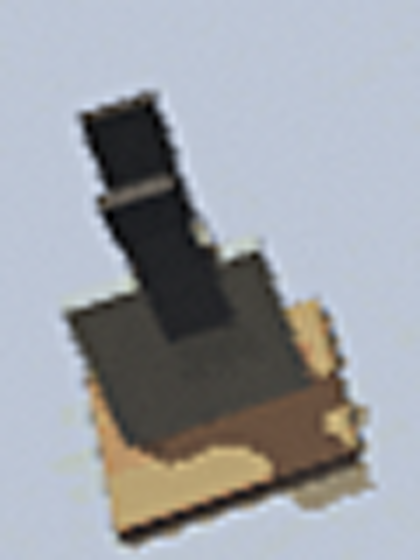

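View pics/b3.png

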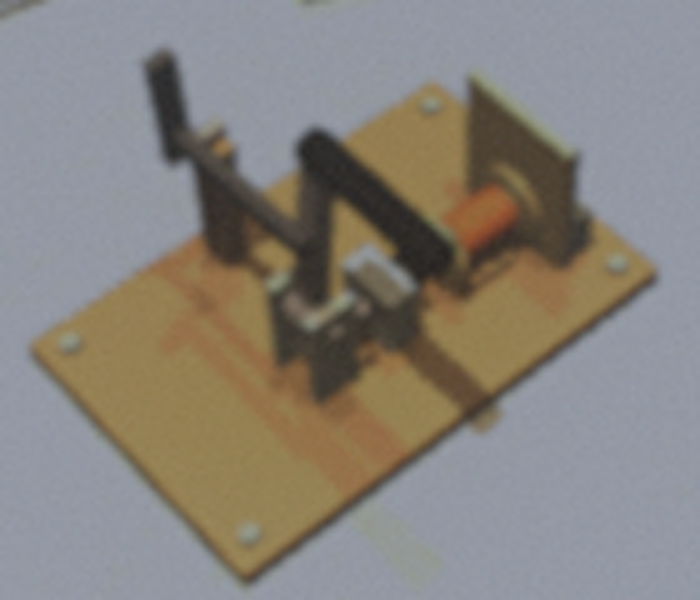

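View pics/b4.png

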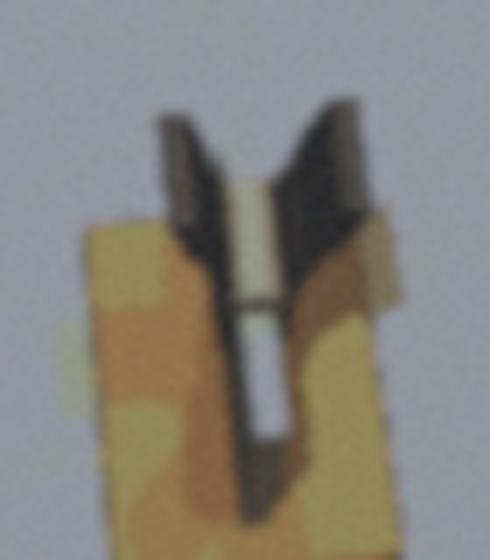

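```bash
cat > fit.py <<'E'
from h import *
from scipy.optimize import least_squares
def fit(obs,x0):
    C={n:cam(n) for n in ('scene','side')}
    def f(p,full=False):
        c,s=np.cos(p[2]),np.sin(p[2]); R=np.array([[c,-s,0],[s,c,0],[0,0,1]]); r=[]
        for n,P,uv in obs: r.append(proj(n,np.array(P)/1000@R.T+[p[0],p[1],0],C[n])[0]-uv)
        return np.array(r).ravel()
    s=least_squares(f,x0,loss='soft_l1'); return s.x,f(s.x).reshape(-1,2)
b1=lambda u,v:(225+u/6-.4,170+v/6-.4)
b2=lambda u,v:(125+u/7-.4,240+v/7-.4)
b3=lambda u,v:(190+u/5-.4,165+v/5-.4)
b4=lambda u,v:(270+u/7-.4,340+v/7-.4)
E
python3 - <<'E'
from fit import *
J=[('scene',(-95,-65,12),b1(52,423)),('scene',(165,-65,12),b1(508,630)),('scene',(165,105,12),b1(665,397)),
('scene',(130,-35,100),b1(480,439)),('scene',(130,35,100),b1(552,346)),
('side',(-95,105,12),b3(32,349)),('side',(-95,-65,12),b3(247,570)),('side',(165,-65,12),b3(657,270)),('side',(165,105,12),b3(432,83)),
('side',(130,35,100),b3(475,78)),('side',(130,-35,100),b3(575,157))]
S=[('scene',(0,-35,100),b2(70,310)),('scene',(0,35,100),b2(262,245)),('scene',(37.5,-45,12),b2(120,530)),('scene',(37.5,45,12),b2(362,443)),
('side',(0,-35,100),b4(270,438)),('side',(-37.5,45,12),b4(88,226)),('side',(37.5,45,12),b4(386,210))]
for nm,o,x0 in (('jig',J,[.55,.08,.0]),('stand',S,[.47,-.31,0])):
    for sub in (o,[a for a in o if a[0]=='scene'],[a for a in o if a[0]=='side']):
        x,r=fit(sub,x0); print(nm,x[:2],np.degrees(x[2])); print(r.round(1).tolist())
E
```

```text
jig [0.53635805 0.06419056] 14.557289312099208
[[-0.8, -0.1], [0.1, 1.0], [0.4, -0.2], [-0.5, 0.0], [-0.5, -1.1], [-0.7, -0.6], [0.0, 2.1], [0.9, -0.2], [0.4, -0.7], [-0.2, -1.2], [0.2, -0.4]]
jig [0.53692865 0.06491388] 14.390420172489863
[[-0.5, -0.2], [0.3, 1.1], [0.7, -0.1], [-0.2, 0.1], [-0.2, -1.1]]
jig [0.53582773 0.06344856] 14.59098869683688
[[-0.8, -0.3], [-0.0, 2.5], [0.8, 0.1], [0.3, -0.5], [-0.3, -1.0], [0.1, -0.1]]
stand [ 0.47335624 -0.29592229] -23.06121480403988
[[-1.4, -0.6], [-0.4, -0.1], [-1.0, 0.4], [-0.6, 1.3], [0.6, -0.4], [0.1, -0.9], [-3.7, -1.4]]
stand [ 0.47391245 -0.29443914] -21.41621540562865
[[-0.7, -0.5], [0.2, -0.6], [0.1, 0.5], [0.3, 0.5]]
stand [ 0.47295947 -0.29742453] -24.767514550241625
[[0.2, 0.7], [1.0, -0.8], [-2.7, -0.0]]
```

Jig is at about (0.536, 0.064) with yaw 14.5°, and the stand at about (0.473, -0.296) with yaw -22.5°. I'll hover over the clamp and look with the wrist camera.

Call:
play_rows(commands="1 40 -100 30 -12;1 80 -200 30 -24;1 157 -411 30 -48;1 157 -411 30 -48;1 157 -411 30 -48;1 157 -411 30 -48;1 157 -411 30 -48;1 157 -411 30 -48;1 157 -411 30 -48;1 157 -411 30 -48", force=25)

```text
time: 0.98
ee_pos: [0.3072, 0.1373, 0.2604]
tcp_rot: [180.0, 0.0, 115.2]
wrist_force: [0.3, 0.4, -0.6]
opening: 0.0855
```

Call:
play_rows(commands="1 157 -411 0 -48;1 157 -411 0 -48;1 157 -411 0 -48;1 157 -411 0 -48;1 157 -411 0 -48;1 157 -411 0 -48;1 157 -411 0 -48;1 157 -411 0 -48;1 157 -411 0 -48;1 157 -411 0 -48")

```text
time: 1.82
ee_pos: [0.4561, -0.2524, 0.26]
tcp_rot: [-180.0, -0.0, 67.1]
wrist_force: [1.8, 0.4, 0.5]
opening: 0.0855
```

Call:
play_rows(commands="1 0 0 0 0;1 0 0 0 0;1 0 0 0 0")

```text
time: 2.07
ee_pos: [0.4557, -0.25, 0.2598]
tcp_rot: [-179.9, -0.0, 67.1]
wrist_force: [0.5, -0.1, 0.4]
opening: 0.0852
```

Run:
```python
from h import *
o=get_obs(); im=camera('wrist'); print(o['ee_pos'],o['tcp_rot'],o['q'])
np.save('c.npy',np.r_[o['ee_pos'],o['tcp_rot']])
cv2.imwrite('pics/c_wrist.png',im[:,:,::-1])
crop('pics/c_wrist.png','pics/c1.png',150,50,430,260,2.8)
```

```text
[ 0.45573404 -0.24998784  0.25982225] [-1.79924539e+02 -1.80461137e-02  6.71304745e+01] [-2.87520829e+01  1.62449753e+00  9.76407970e+00  9.82164955e+01
  1.02170786e-02  8.41174238e+01]
```

View pics/c_wrist.png

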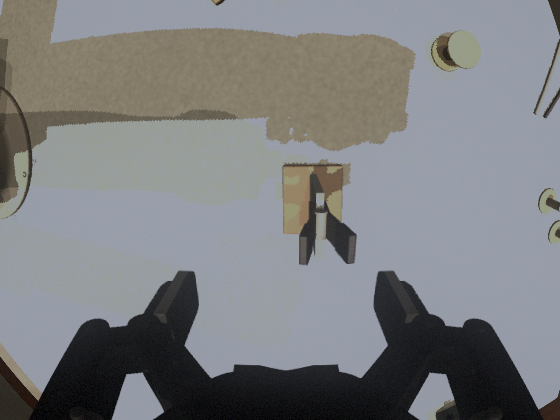

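Run:
```python
from h import *
crop('pics/c_wrist.png','pics/c1.png',265,150,375,275,6)
for z,uv in [(.1,(320,210)),(.012,(283,165)),(.012,(343,166)),(.012,(283,233)),(.109,(320,230)),(.165,(327,252))]: print(uv,onz('wrist',uv,z))
```

```text
(320, 210) [ 0.47887155 -0.28039132  0.1       ]
(283, 165) [ 0.45581094 -0.23970762  0.012     ]
(343, 166) [ 0.52367737 -0.26900962  0.012     ]
(283, 233) [ 0.42094433 -0.32197569  0.012     ]
(320, 230) [ 0.4717765 -0.2965279  0.109    ]
(327, 252) [ 0.47308034 -0.29366812  0.165     ]
```

View pics/c1.png

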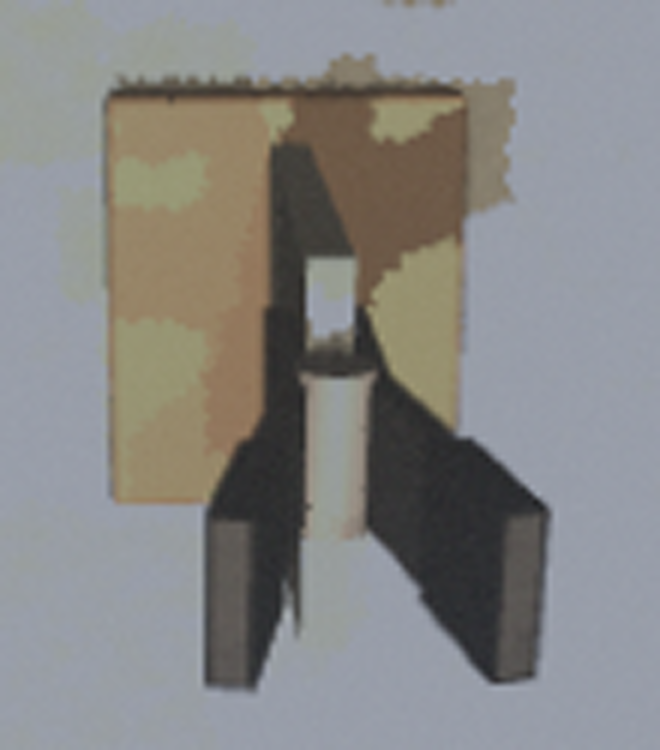

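Run:
```python
from h import *
c=np.load('c.npy'); C=cam('wrist',dict(ee_pos=c[:3],tcp_rot=c[3:]))
b=lambda u,v:(265+u/6-.4,150+v/6-.4)
g=lambda u,v,z:onz('wrist',b(u,v),z,C)
L=[g(*p,.1665) for p in [(207,517),(250,517),(253,688),(207,685)]]
R=[g(*p,.1665) for p in [(502,512),(548,508),(535,678),(492,682)]]
print(np.round(L,4),np.round(R,4))
print('mid',np.mean(L+R,0))
print('outer width',np.linalg.norm((L[0]+L[3])/2-(R[1]+R[2])/2))
d=np.mean(R,0)-np.mean(L,0);print('x-axis ang',np.degrees(np.arctan2(d[1],d[0])))
for q in (L,R):
  d=(q[0]+q[1])/2-(q[2]+q[3])/2;print('y-axis ang-90',np.degrees(np.arctan2(d[1],d[0]))-90,np.linalg.norm(d))
# barrel top z=.116 axis
e=[g(338,377,.1155),g(332,536,.1155)];print('barrel',e,np.linalg.norm(e[0]-e[1]),np.mean(e,0))
# plate top
t=[g(307,258,.1),g(355,257,.1)];print('plate end y=+35',t,np.mean(t,0))
B=[g(108,97,.012),g(465,95,.012),g(113,500,.012)];print(B)
d=B[1]-B[0];print(np.degrees(np.arctan2(d[1],d[0])),np.linalg.norm(d)); d=B[0]-B[2];print(np.degrees(np.arctan2(d[1],d[0]))-90,np.linalg.norm(d))
```

```text
[[ 0.4576 -0.2709  0.1665]
 [ 0.4628 -0.2732  0.1665]
 [ 0.4539 -0.297   0.1665]
 [ 0.4483 -0.2941  0.1665]] [[ 0.494  -0.2858  0.1665]
 [ 0.4999 -0.2878  0.1665]
 [ 0.4903 -0.3114  0.1665]
 [ 0.4846 -0.3095  0.1665]]
mid [ 0.47392533 -0.29120779  0.1665    ]
outer width 0.045513861206012605
x-axis ang -22.04738815570832
y-axis ang-90 -21.235764926278947 0.025207460210014937
y-axis ang-90 -21.911603950372466 0.025517823568961717
barrel [array([ 0.47905155, -0.2777929 ,  0.1155    ]), array([ 0.46858804, -0.30270752,  0.1155    ])] 0.02702263499280778 [ 0.4738198  -0.29025021  0.1155    ]
plate end y=+35 [array([ 0.48126358, -0.26247126,  0.1       ]), array([ 0.48852031, -0.26531749,  0.1       ])] [ 0.48489195 -0.26389438  0.1       ]
[array([ 0.4547842 , -0.24068363,  0.012     ]), array([ 0.52253752, -0.26820928,  0.012     ]), array([ 0.42127106, -0.32223679,  0.012     ])]
-22.110076644842973 0.07313121554002831
-22.339525241578272 0.08817056505727057
```

Clamp handles measured: midpoint at (0.4739, -0.2907), yaw -22°, outside width 45.5 mm, which matches the spec. I'll move over it, go down and squeeze.

Call:
play_rows(commands="1 18 -41 0 1;1 18 -41 0 1;1 18 -41 -30 1;1 18 -41 -60 1;1 18 -41 -90 1;1 18 -41 -110 1;1 18 -41 -124 1;1 18 -41 -124 1;1 18 -41 -124 1;1 18 -41 -124 1")

```text
time: 2.95
ee_pos: [0.4745, -0.2907, 0.1382]
tcp_rot: [179.9, 0.0, 68.2]
wrist_force: [1.0, 0.4, -1.6]
opening: 0.0857
```

Run:
```python
from h import *
o=get_obs(); im=camera('wrist'); print(o['ee_pos'],o['tcp_rot'],o['wrist_force'])
cv2.imwrite('pics/d_wrist.png',im[:,:,::-1])
crop('pics/d_wrist.png','pics/d1.png',160,150,410,400,2.4)
```

```text
[ 0.47453145 -0.29071675  0.13817042] [1.79863180e+02 2.10651545e-02 6.82175005e+01] [ 1.0291526   0.41841999 -1.58273108]
```

View pics/d1.png

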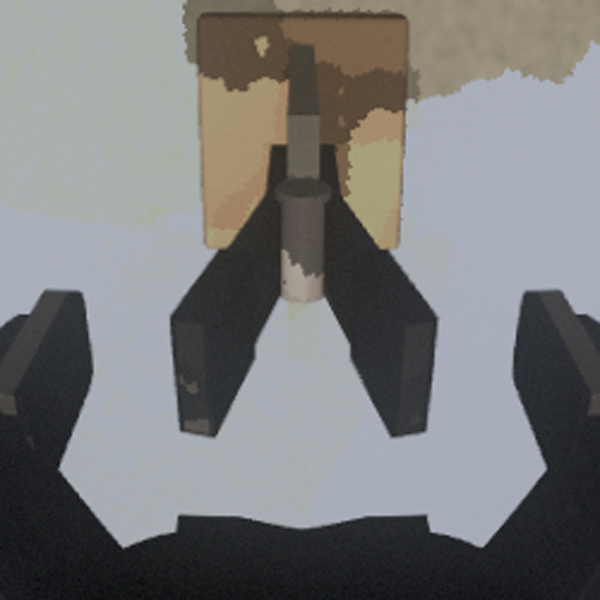

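The picture shows the handles at columns 170-440, centred between the pads. I'll squeeze.

Call:
play_rows(commands="0.4 0 0 -1 0;0.4 0 0 -1 0;0.4 0 0 -1 0;0.4 0 0 -1 0;0 0 0 -1 0;0 0 0 -1 0;0 0 0 -1 0;0 0 0 -1 0;0 0 0 -1 0;0 0 0 -1 0", force=30)

```text
time: 3.83
ee_pos: [0.4747, -0.2916, 0.1364]
tcp_rot: [179.9, 0.0, 68.2]
wrist_force: [0.9, 0.0, 5.7]
opening: 0.0166
```

Run:
```python
from h import *
o=get_obs(); im=camera('wrist'); print(o['ee_pos'],o['tcp_rot'],o['wrist_force'],o['opening'])
cv2.imwrite('pics/e_wrist.png',im[:,:,::-1])
crop('pics/e_wrist.png','pics/e1.png',160,150,410,400,2.4)
```

```text
[ 0.47473728 -0.29160976  0.13641338] [1.79850319e+02 2.37151339e-02 6.81588052e+01] [0.87754799 0.02616771 5.74780396] 0.016568057515439032
```

View pics/e1.png

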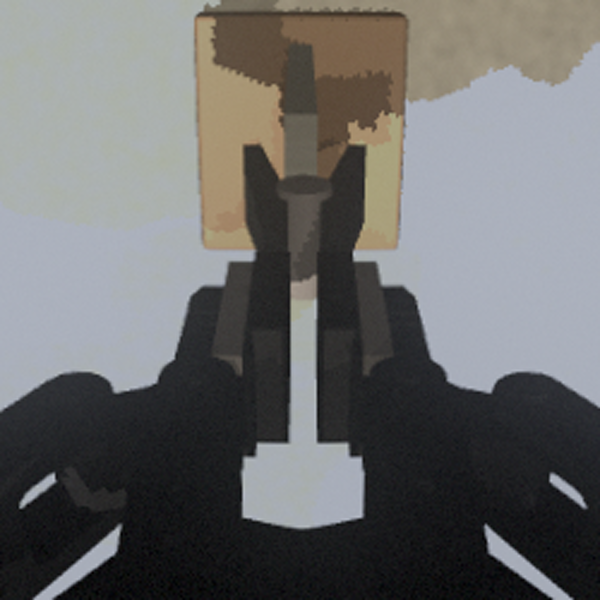

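The handles are squeezed parallel, with a 16.6 mm gap. I'll lift.

Call:
play_rows(commands="0 0 0 5 0;0 0 0 12 0;0 0 0 25 0;0 0 0 45 0;0 0 0 70 0;0 0 0 95 0;0 0 0 105 0;0 0 0 105 0;0 0 0 105 0")

```text
time: 4.63
ee_pos: [0.4741, -0.2912, 0.2398]
tcp_rot: [180.0, 0.0, 68.2]
wrist_force: [-0.0, 0.8, -1.6]
opening: 0.0165
```

Call:
play_rows(commands="0 10 20 0 2;0 25 52 0 5;0 43 88 0 9;0 61 124 0 13;0 79 160 0 17;0 97 196 0 21;0 115 232 0 25;0 133 268 0 29;0 151 304 0 33;0 165 335 0 36")

```text
time: 5.47
ee_pos: [0.6393, 0.0464, 0.2376]
tcp_rot: [-179.8, -0.0, 104.4]
wrist_force: [0.8, -0.2, -0.5]
opening: 0.0167
```

Call:
play_rows(commands="0 8 18 0 0;0 16 36 0 0;0 19 44 0 0;0 21 50 0 0;0 21 50 0 0;0 21 50 0 0")

```text
time: 5.97
ee_pos: [0.6597, 0.0932, 0.2398]
tcp_rot: [-179.9, 0.0, 104.1]
wrist_force: [-0.2, -0.4, -1.6]
opening: 0.0166
```

Run:
```python
from h import *
o=get_obs(); im=camera('wrist'); print(o['ee_pos'],o['tcp_rot'],o['wrist_force'],o['opening'])
np.save('f.npy',np.r_[o['ee_pos'],o['tcp_rot']])
cv2.imwrite('pics/f_wrist.png',im[:,:,::-1])
for n in('scene','side'): cv2.imwrite(f'pics/f_{n}.png',camera(n)[:,:,::-1])
crop('pics/f_wrist.png','pics/f1.png',160,130,410,350,2.7)
```

```text
[0.65968203 0.09321078 0.23975053] [-1.79944858e+02  7.02183910e-03  1.04144800e+02] [-0.2251853  -0.4141698  -1.60586077] 0.016638267334536962
```

View pics/f_wrist.png

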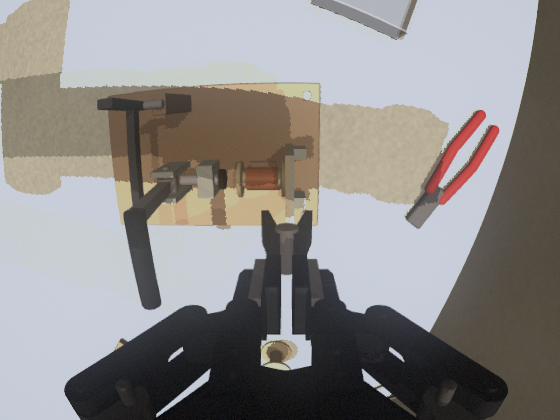

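View pics/f1.png

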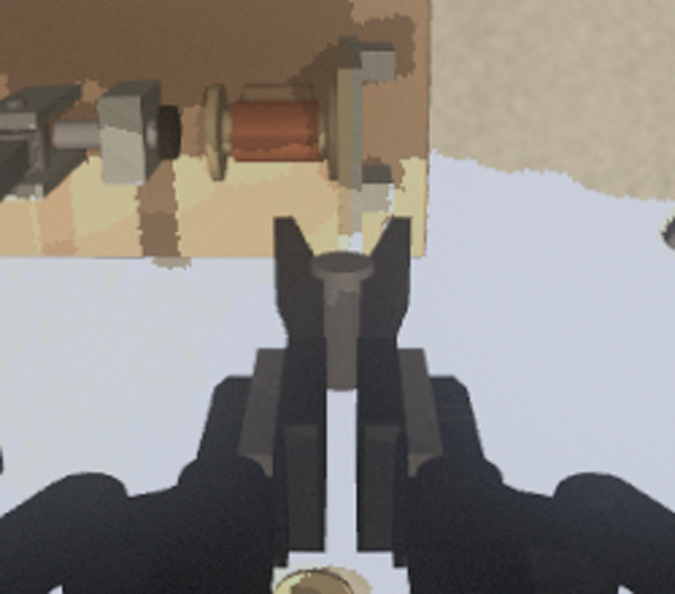

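Run:
```python
from h import *
crop('pics/f_wrist.png','pics/f2.png',255,135,335,245,7)
# predicted fence corners with jig fit
c=np.load('f.npy'); C=cam('wrist',dict(ee_pos=c[:3],tcp_rot=c[3:]))
a=np.radians(14.5); R=np.array([[np.cos(a),-np.sin(a),0],[np.sin(a),np.cos(a),0],[0,0,1]])
P=np.array([[126,35,100],[134,35,100],[126,-35,100],[134,-35,100],[165,105,12],[165,-65,12],[-95,105,12],[-95,-65,12]])/1000@R.T+[.5364,.0642,0]
p=proj('wrist',P,C); print(p.round(1)); print(((p-[255,135]+.43)*7).round(0))
```

```text
[[285.6 155.7]
 [294.8 155.6]
 [286.1 230.2]
 [294.6 230.1]
 [320.1  82.8]
 [318.  225.7]
 [106.6  96.6]
 [121.1 225.6]]
[[  217.   148.]
 [  281.   148.]
 [  221.   669.]
 [  280.   669.]
 [  459.  -362.]
 [  444.   638.]
 [-1036.  -266.]
 [ -934.   637.]]
```

View pics/f2.png

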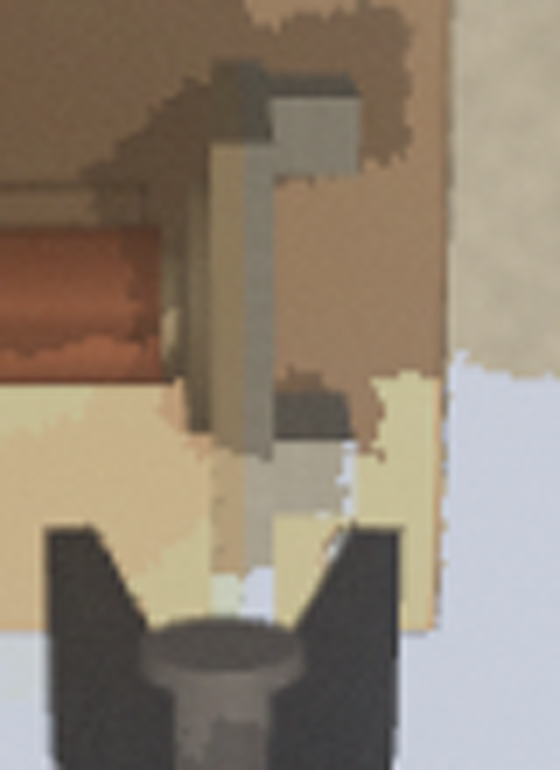

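Run:
```python
from h import *
c=np.load('f.npy'); C=cam('wrist',dict(ee_pos=c[:3],tcp_rot=c[3:]))
b=lambda u,v:(255+u/7-.43,135+v/7-.43)
m=[onz('wrist',b(*p),.1,C) for p in [(210,142),(273,142),(210,570),(273,565)]]
print(np.round(m,4))
E0=(m[0]+m[1])/2; E1=(m[2]+m[3])/2; d=E0-E1; print('yaw',np.degrees(np.arctan2(d[1],d[0]))-90)
a=np.radians(14.4); u=np.array([-np.sin(a),np.cos(a),0])
M=E0-.035*u; print('fence mid',M)
Rt=Ro.from_euler('xyz',c[3:],degrees=True).as_matrix()
# clamp barrel in hand: end top centre at crop (225,655)->
print('tool frame fence mid rel TCP',Rt.T@(M-c[:3]))
p=proj('wrist',[c[:3]+Rt@np.array([x,0,-.019+.045-.000]) for x in(.014,0,-.014)],C); print(p, ((p-[255,135]+.43)*7))
for zz in (.015,.02,.026,.03):
  q=[(45+400)/2,525]
  p=proj('wrist',[c[:3]+Rt@np.array([.014,0,zz])],C); print(zz,((p-[255,135]+.43)*7))
s=proj('scene',[M,c[:3]+Rt@[0,0,.026]]);print(s); print(proj('side',[M,c[:3]+Rt@[0,0,.026]]))
```

```text
[[0.6486 0.1301 0.1   ]
 [0.6562 0.1321 0.1   ]
 [0.6623 0.0752 0.1   ]
 [0.6702 0.0779 0.1   ]]
yaw 14.291868993158559
fence mid [0.66107582 0.09719652 0.1       ]
tool frame fence mid rel TCP [0.00354141 0.00246004 0.13974779]
[[287.11025365 229.78462872]
 [287.07509519 252.31492979]
 [287.037871   273.42601091]] [[227.78177553 666.50240104]
 [227.53566633 824.21450856]
 [227.27509698 971.99207635]]
0.015 [[228.55050838 720.99438815]]
0.02 [[228.19050154 695.44753615]]
0.026 [[227.78177553 666.50240104]]
0.03 [[227.52244389 648.16936933]]
[[310.03514815 234.02891443]
 [310.15009693 204.45006611]]
[[293.92546156 187.22861633]
 [295.48076914 153.22100341]]
```

Run:
```python
from h import *
crop('pics/f_scene.png','pics/f3.png',255,150,355,280,4.5)
crop('pics/f_side.png','pics/f4.png',220,110,340,260,4)
a,b=cv2.imread('pics/f3.png'),cv2.imread('pics/f4.png')
h=max(a.shape[0],b.shape[0]); f=lambda i:cv2.copyMakeBorder(i,0,h-i.shape[0],0,0,cv2.BORDER_CONSTANT)
r=np.hstack([f(a),f(b)]);cv2.imwrite('pics/f5.png',r[:, :800]);print(r.shape,a.shape)
```

```text
(600, 930, 3) (585, 450, 3)
```

View pics/f5.png

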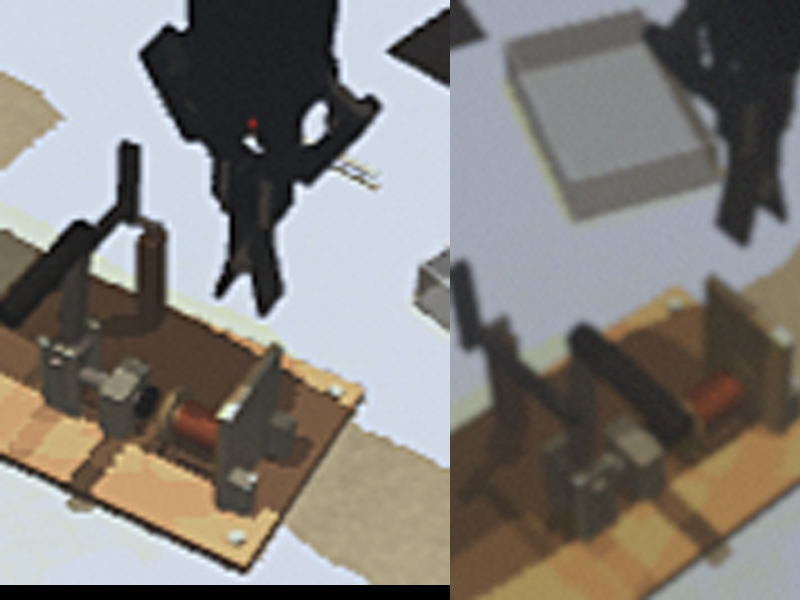

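Fence middle measured at (0.6611, 0.0972), yaw 14.3°. The clamp sits centred in the hand, so I'll correct by (2, 4) mm and go down.

Call:
play_rows(commands="0 2 4 0 0.2;0 2 4 -15 0.2;0 2 4 -35 0.2;0 2 4 -55 0.2;0 2 4 -75 0.2;0 2 4 -88 0.2;0 2 4 -95 0.2;0 2 4 -98 0.2;0 2 4 -98 0.2;0 2 4 -98 0.2")

```text
time: 6.95
ee_pos: [0.6624, 0.0979, 0.1434]
tcp_rot: [179.9, 0.0, 104.4]
wrist_force: [0.5, 0.7, -0.7]
opening: 0.0165
```

Run:
```python
from h import *
o=get_obs(); im=camera('wrist'); print(o['ee_pos'],o['tcp_rot'],o['wrist_force'],o['opening'])
cv2.imwrite('pics/g_wrist.png',im[:,:,::-1])
crop('pics/g_wrist.png','pics/g1.png',200,100,370,300,3)
```

```text
[0.66235574 0.09786712 0.14336394] [1.79925130e+02 5.98475923e-03 1.04358194e+02] [ 0.4629431   0.69481515 -0.7192938 ] 0.016495311794052354
```

View pics/g1.png

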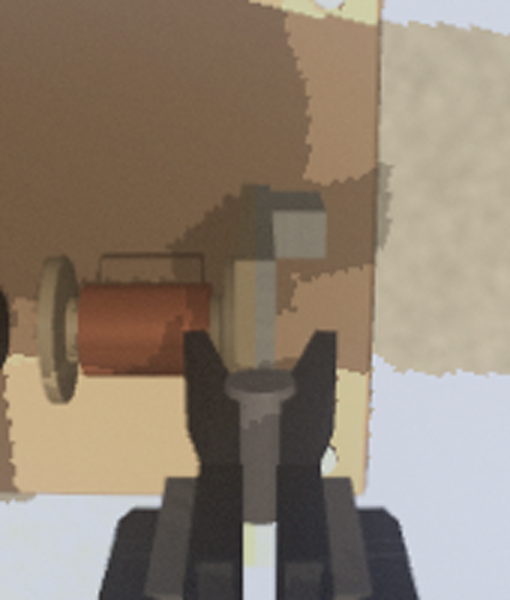

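Both jaws straddle the fence, whose edge is at crop columns 233-276 with the jaws at 184-336, about 1 mm off centre. I'll correct that and seat the clamp.

Call:
play_rows(commands="0 -1 0 -2 0;0 -1 0 -4 0;0 -1 0 -6 0;0 -1 0 -7 0;0 -1 0 -8 0;0 -1 0 -8 0")

```text
time: 7.5
ee_pos: [0.6612, 0.098, 0.1364]
tcp_rot: [179.9, 0.0, 104.4]
wrist_force: [-4.1, -0.9, 11.4]
opening: 0.0162
```

Contact at 11 N with the barrel on the edge. I'll release slowly.

Call:
play_rows(commands="0.3 0 0 0 0;0.4 0 0 0 0;0.5 0 0 0 0;0.6 0 0 0 0;0.7 0 0 0 0;0.9 0 0 0 0;1 0 0 0 0;1 0 0 0 0;1 0 0 0 0;1 0 0 0 0")

```text
time: 8.33
ee_pos: [0.661, 0.0979, 0.1343]
tcp_rot: [180.0, -0.0, 104.4]
wrist_force: [0.3, 0.2, -1.0]
opening: 0.0852
```

Run:
```python
from h import *
o=get_obs(); im=camera('wrist'); print(o['ee_pos'],o['tcp_rot'],o['wrist_force'],o['opening'])
cv2.imwrite('pics/h_wrist.png',im[:,:,::-1])
crop('pics/h_wrist.png','pics/h1.png',160,100,410,350,2.4)
```

```text
[0.6610184  0.09789351 0.13427405] [ 1.79998568e+02 -7.69886901e-04  1.04367793e+02] [ 0.33270621  0.15286042 -0.97989397] 0.08521279832809962
```

View pics/h1.png

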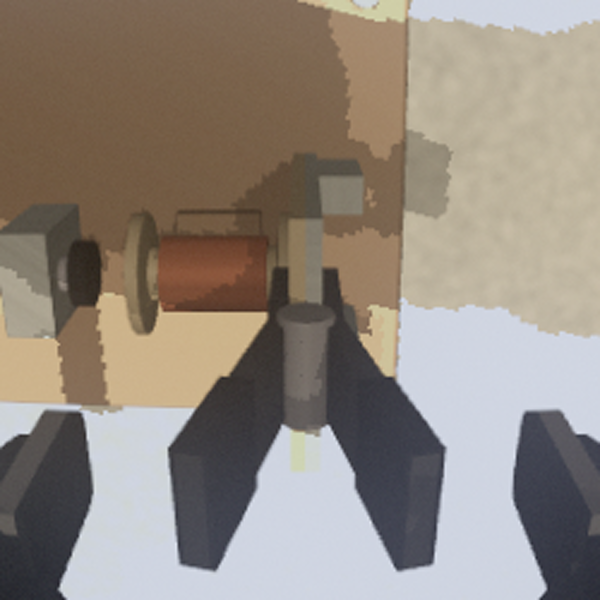

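The clamp is clipped over the fence, near the middle of the edge, and the handles are splayed free. I'll triangulate the catch fin and the lever from the first pictures while backing off.

Call:
play_rows(commands="1 0 0 10 0;1 0 0 40 0;1 0 0 75 0;1 0 0 110 0;0.5 0 0 130 0;0 0 0 130 0;0 0 0 130 0")

```text
time: 8.97
ee_pos: [0.6616, 0.098, 0.2665]
tcp_rot: [179.8, 0.0, 104.4]
wrist_force: [0.6, 0.4, -0.5]
opening: 0.0518
```

Run:
```python
from fit import *
def tri(obs):
    A=np.zeros((3,3));b=np.zeros(3)
    for n,uv in obs:
        e,d=ray(n,uv);Q=np.eye(3)-np.outer(d,d);A+=Q;b+=Q@e
    p=np.linalg.solve(A,b);return p,[np.linalg.norm(np.cross(p-ray(n,uv)[0],ray(n,uv)[1])) for n,uv in obs]
a=np.radians(14.35);R=np.array([[np.cos(a),-np.sin(a),0],[np.sin(a),np.cos(a),0],[0,0,1]]);O=np.array([.5352,.0650,0])
for nm,o in dict(fin=[('scene',b1(352,73)),('side',b3(158,57))],hy=[('scene',b1(290,185)),('side',b3(316,143))],hny=[('scene',b1(190,300)),('side',b3(432,255))]).items():
    p,r=tri(o);print(nm,p,'jig',(R.T@(p-O)*1000).round(1),np.round(r,4))
print(get_obs()['ee_pos'])
for n in('scene','side','wrist'): cv2.imwrite(f'pics/i_{n}.png',camera(n)[:,:,::-1])
o=get_obs();np.save('i.npy',np.r_[o['ee_pos'],o['tcp_rot']])
```

```text
fin [0.50689421 0.14969631 0.16332347] jig [ -6.4  89.1 163.3] [0.0007 0.0007]
hy [0.54626152 0.0700882  0.16823664] jig [ 12.    2.2 168.2] [0.0003 0.0003]
hny [ 0.56373876 -0.00567804  0.16485469] jig [ 10.1 -75.5 164.9] [0.0019 0.0019]
[0.66157138 0.09801865 0.26646151]
```

View pics/i_wrist.png

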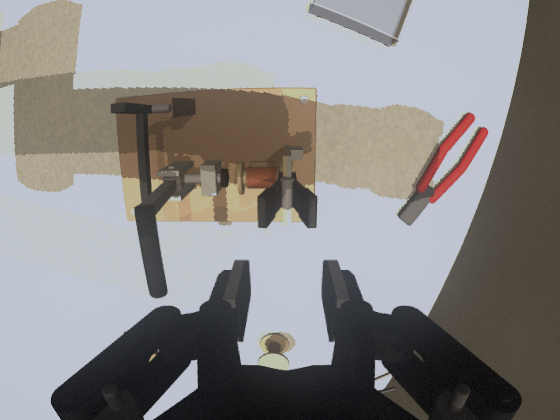

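The clamp stands by itself on the fence. The fin top is at jig (-6, 89, 163). I'll move the shut fingers to the fin's -y side.

Call:
play_rows(commands="0 -35 6 0 0;0 -75 13 0 0;0 -115 20 0 0;0 -140 25 0 0;0 -148 26 -10 0;0 -148 26 -25 0;0 -148 26 -45 0;0 -148 26 -60 0;0 -148 26 -70 0;0 -148 26 -70 0")

```text
time: 9.95
ee_pos: [0.5117, 0.1236, 0.1913]
tcp_rot: [-179.7, -0.0, 104.4]
wrist_force: [-0.3, 0.3, 0.1]
opening: 0.0003
```

Run:
```python
from h import *
o=get_obs(); print(o['ee_pos'],o['tcp_rot'],o['wrist_force'],o['opening'])
cv2.imwrite('pics/j_wrist.png',camera('wrist')[:,:,::-1])
crop('pics/j_wrist.png','pics/j1.png',180,90,420,330,2.4)
for n in('scene','side'): cv2.imwrite(f'pics/j_{n}.png',camera(n)[:,:,::-1])
crop('pics/j_side.png','pics/j2.png',190,130,330,270,4)
```

```text
[0.5117143  0.12359572 0.19133549] [-1.79741375e+02 -5.33448215e-03  1.04366308e+02] [-0.32300847  0.28058915  0.11408431] 0.0002675409310471783
```

View pics/j1.png

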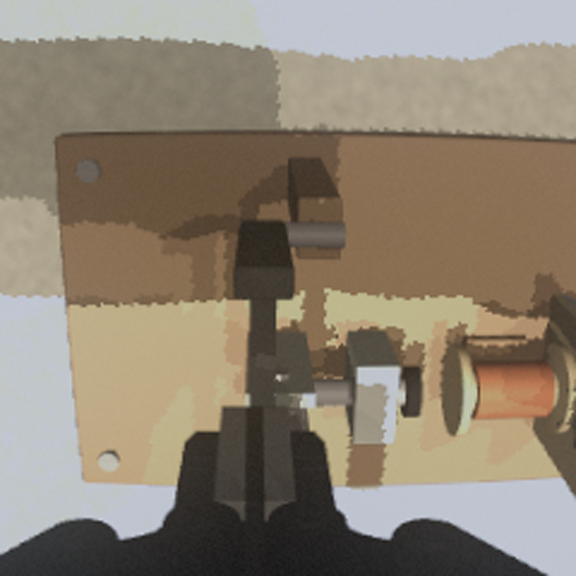

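View pics/j2.png

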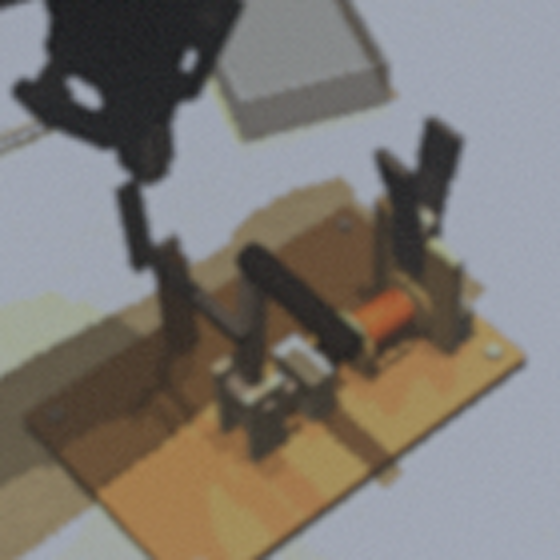

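Run:
```python
from h import *
o=get_obs(); C=cam('wrist',o)
a=np.radians(14.35);R=np.array([[np.cos(a),-np.sin(a),0],[np.sin(a),np.cos(a),0],[0,0,1]]);O=np.array([.5352,.0650,0])
for uv in [(264,298),(264,267),(235,298),(293,298)]:
    p=onz('wrist',(180+uv[0]/2.4-.3,90+uv[1]/2.4-.3),.163,C); print((R.T@(p-O)*1000).round(1))
print((R.T@(o['ee_pos']-O)*1000).round(1))
```

```text
[ -5.3  83.9 163. ]
[ -5.3  91.6 163. ]
[-12.2  83.9 163. ]
[  1.6  83.9 163. ]
[ -6.8  62.5 194.9]
```

Call:
play_rows(commands="0 1 0 -20 0;0 1 0 -38 0;0 1 0 -45 0;0 1 0 -45 0;0 1 0 -45 0")

```text
time: 10.52
ee_pos: [0.5142, 0.1239, 0.1501]
tcp_rot: [180.0, 0.0, 104.4]
wrist_force: [-0.3, 0.3, 0.3]
opening: -0.0003
```

Call:
play_rows(commands="0 -2 7 0 0;0 -3 12 0 0;0 -4 16 0 0;0 -5 21 -1 0;0 -6 25 -2 0;0 -8 30 -4 0;0 -9 34 -6 0;0 -10 37 -8 0;0 -11 41 -11 0;0 -11 41 -11 0")

```text
time: 11.35
ee_pos: [0.5025, 0.1655, 0.1375]
tcp_rot: [-179.9, -0.0, 104.4]
wrist_force: [-0.3, -0.5, -0.1]
opening: -0.0005
```

Run:
```python
from h import *
o=get_obs(); print(o['ee_pos'],o['tcp_rot'],o['wrist_force'],o['opening'])
cv2.imwrite('pics/k_wrist.png',camera('wrist')[:,:,::-1])
crop('pics/k_wrist.png','pics/k1.png',180,90,420,330,2.4)
cv2.imwrite('pics/k_side.png',camera('side')[:,:,::-1])
crop('pics/k_side.png','pics/k2.png',190,130,330,270,4)
```

```text
[0.50250635 0.16549437 0.13746014] [-1.79940971e+02 -1.67665766e-02  1.04395000e+02] [-0.34022952 -0.4801542  -0.13799293] -0.0004705477353209065
```

View pics/k1.png

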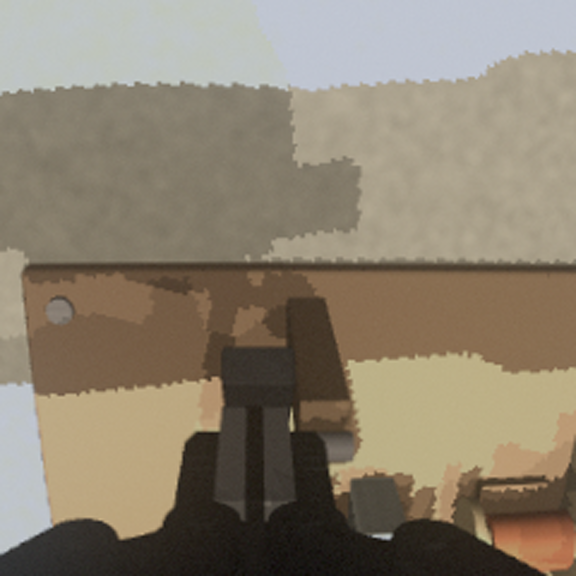

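View pics/k2.png

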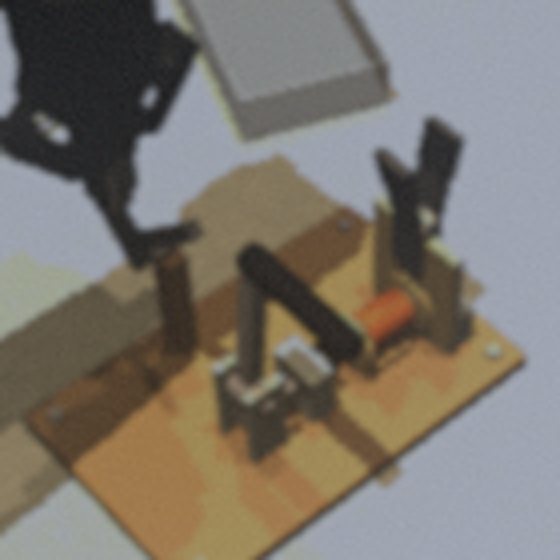

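The bar is rising as planned and has cleared the lever, so I'll push on over.

Call:
play_rows(commands="0 -1 3 -3 0;0 -2 6 -6 0;0 -2 8 -9 0;0 -3 10 -12 0;0 -3 12 -15 0;0 -3 13 -17 0;0 -3 13 -17 0")

```text
time: 12.03
ee_pos: [0.5, 0.1773, 0.1222]
tcp_rot: [180.0, 0.1, 104.4]
wrist_force: [-3.0, -7.1, 10.5]
opening: 0.0002
```

Run:
```python
from h import *
o=get_obs(); print(o['ee_pos'],o['tcp_rot'],o['wrist_force'],o['opening'])
cv2.imwrite('pics/l_wrist.png',camera('wrist')[:,:,::-1])
crop('pics/l_wrist.png','pics/l1.png',180,90,420,330,2.4)
cv2.imwrite('pics/l_side.png',camera('side')[:,:,::-1])
crop('pics/l_side.png','pics/l2.png',190,130,330,270,4)
```

```text
[0.49997069 0.17731621 0.1222404 ] [1.79968582e+02 9.95543761e-02 1.04350697e+02] [-2.98373312 -7.13326126 10.54586177] 0.000177325199365529
```

View pics/l1.png

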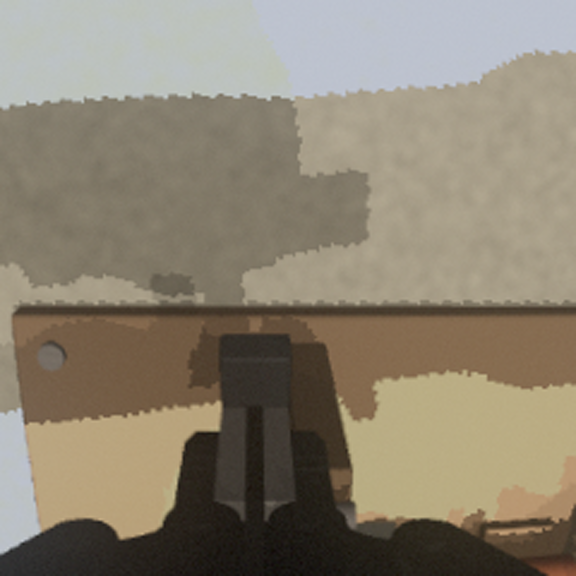

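View pics/l2.png

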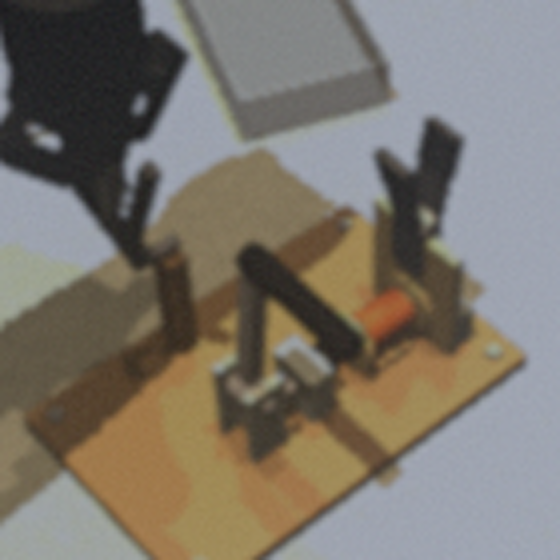

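The catch hit its stop (about 13 N) with the bar raised. I'll lift away, open the gripper and move over the lever grip.

Call:
play_rows(commands="0 0 0 15 0;0 0 0 50 0;0 0 0 90 0;0 0 0 125 0;0 0 0 145 0;0.5 10 -30 145 0;1 25 -68 145 0;1 40 -106 145 0;1 52 -140 145 0;1 57 -153 145 0")

```text
time: 12.97
ee_pos: [0.5579, 0.0215, 0.2655]
tcp_rot: [-180.0, 0.0, 104.2]
wrist_force: [0.4, -0.1, -0.3]
opening: 0.0605
```

Call:
play_rows(commands="1 0 0 0 0;1 0 0 0 0;1 0 0 0 0")

```text
time: 13.22
ee_pos: [0.5567, 0.0258, 0.2661]
tcp_rot: [-180.0, -0.0, 104.4]
wrist_force: [-0.6, 0.5, 0.0]
opening: 0.0857
```

Run:
```python
from h import *
o=get_obs(); print(o['ee_pos'],o['tcp_rot'],o['wrist_force'],o['opening'])
np.save('m.npy',np.r_[o['ee_pos'],o['tcp_rot']])
cv2.imwrite('pics/m_wrist.png',camera('wrist')[:,:,::-1])
crop('pics/m_wrist.png','pics/m1.png',160,60,420,320,2.3)
cv2.imwrite('pics/m_side.png',camera('side')[:,:,::-1])
crop('pics/m_side.png','pics/m2.png',190,130,330,270,4)
C=cam('wrist',o)
a=np.radians(14.35);R=np.array([[np.cos(a),-np.sin(a),0],[np.sin(a),np.cos(a),0],[0,0,1]]);O=np.array([.5352,.0650,0])
print((R.T@(o['ee_pos']-O)*1000).round(1))
p=proj('wrist',np.array([[10.5,-45,164.5],[10.5,-80,164.5],[10.5,0,164.5]])/1000@R.T+O,C);print(((p-[160,60]+.3)*2.3).round(0))
```

```text
[0.55673139 0.02581457 0.26611399] [-1.79980910e+02 -3.03334842e-02  1.04392461e+02] [-0.64227346  0.50050844  0.04893149] 0.0856791057308421
[ 11.1 -43.3 266.1]
[[290. 352.]
 [290. 443.]
 [290. 222.]]
```

View pics/m1.png

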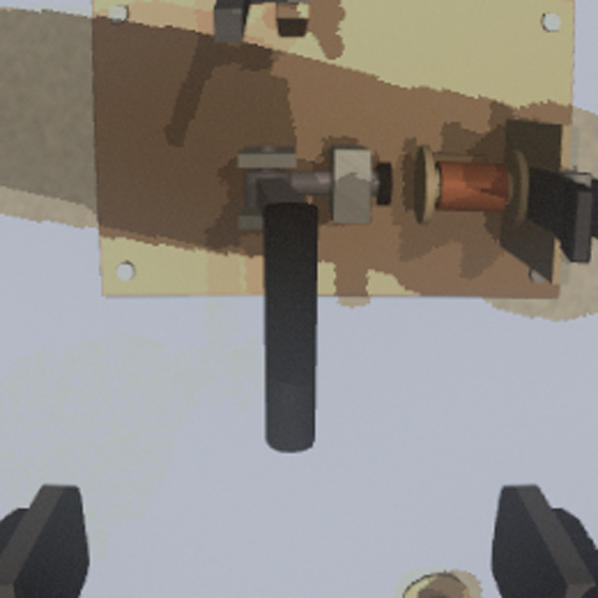

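View pics/m2.png

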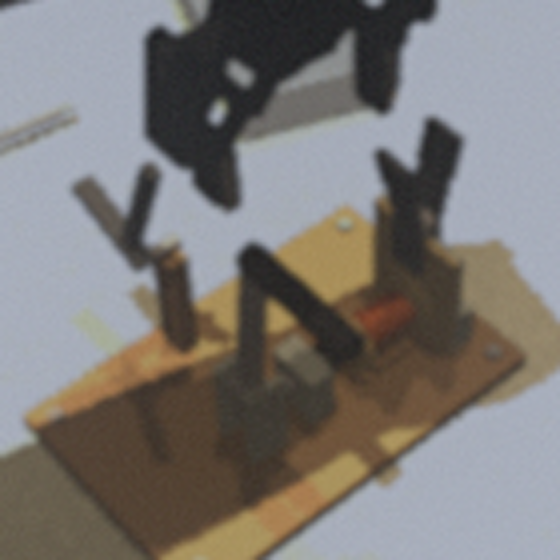

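The handle sits centred between the pads (column 290, as predicted), and the catch stays over with its bar raised. I'll descend and grip.

Call:
play_rows(commands="1 0 -1 -30 0;1 0 -1 -65 0;1 0 -1 -95 0;1 0 -1 -112 0;1 0 -1 -120 0;1 0 -1 -120 0;0.3 0 -1 -120 0;0.2 0 -1 -120 0;0 0 -1 -120 0;0 0 -1 -120 0", force=40)

```text
time: 14.15
ee_pos: [0.5576, 0.024, 0.1476]
tcp_rot: [179.9, 0.0, 104.4]
wrist_force: [-0.0, 0.1, 0.9]
opening: 0.0385
```

Call:
play_rows(commands="0 0 0 0 0;0 0 0 0 0;0 0 0 0 0")

```text
time: 14.4
ee_pos: [0.5574, 0.0239, 0.1469]
tcp_rot: [179.9, 0.0, 104.4]
wrist_force: [1.1, -0.0, 3.3]
opening: 0.0167
```

Run:
```python
from h import *
o=get_obs(); print(o['ee_pos'],o['tcp_rot'],o['wrist_force'],o['opening'])
cv2.imwrite('pics/n_wrist.png',camera('wrist')[:,:,::-1])
crop('pics/n_wrist.png','pics/n1.png',160,60,420,320,2.3)
```

```text
[0.55738906 0.02388671 0.14693713] [1.79928931e+02 1.24690869e-02 1.04361666e+02] [ 1.1207171  -0.00661954  3.34020835] 0.01666812115563037
```

View pics/n1.png

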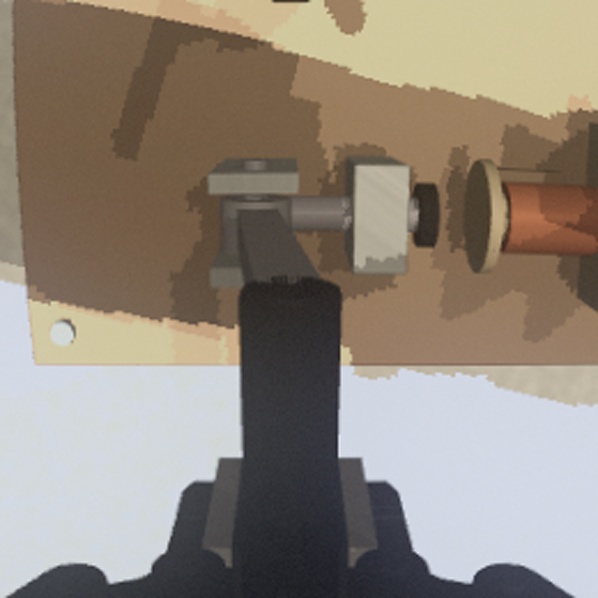

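Handle gripped. I'll pull it along its arc.

Call:
play_rows(commands="0 -5 -1 0 0;0 -10 -3 0 0;0 -15 -4 0 0;0 -20 -5 0 0;0 -25 -6 -1 0;0 -30 -8 -2 0;0 -35 -9 -3 0;0 -40 -10 -4 0;0 -45 -12 -6 0;0 -45 -12 -6 0")

```text
time: 15.28
ee_pos: [0.5131, 0.0124, 0.1418]
tcp_rot: [179.7, -0.0, 104.4]
wrist_force: [4.5, 5.1, 7.6]
opening: 0.0165
```

Call:
play_rows(commands="0 -5 -1 -2 0;0 -10 -2 -4 0;0 -14 -3 -6 0;0 -17 -4 -8 0;0 -20 -5 -10 0;0 -22 -5 -11 0;0 -22 -5 -11 0")

```text
time: 15.87
ee_pos: [0.4922, 0.0071, 0.1311]
tcp_rot: [179.6, 0.1, 104.4]
wrist_force: [7.6, 2.1, 6.9]
opening: 0.0163
```

Call:
play_rows(commands="0 -1 0 -1 0;0 -2 0 -1 0;0 -2 0 -1 0;0 -2 0 -1 0")

```text
time: 16.2
ee_pos: [0.4906, 0.0067, 0.1302]
tcp_rot: [179.6, 0.1, 104.3]
wrist_force: [8.8, -0.4, 8.5]
opening: 0.0168
```

Call:
play_rows(commands="0 -1 0 -1 0;0 -2 -1 -1 0;0 -2 -1 -1 0;0 -2 -1 -1 0")

```text
time: 16.53
ee_pos: [0.4897, 0.0064, 0.1296]
tcp_rot: [179.5, 0.1, 104.4]
wrist_force: [13.1, 3.5, 6.8]
opening: 0.0168
```

Call:
play_rows(commands="0 -1 0 0 0;0 -2 0 -1 0;0 -2 0 -1 0;0 -2 0 -1 0")

```text
time: 16.87
ee_pos: [0.4894, 0.0064, 0.1295]
tcp_rot: [179.2, 0.1, 104.4]
wrist_force: [20.8, 3.0, 8.0]
opening: 0.0167
```

Run:
```python
from h import *
o=get_obs(); print(o['ee_pos'],o['tcp_rot'],o['wrist_force'],o['opening'])
for n in('wrist','scene','side'): cv2.imwrite(f'pics/o_{n}.png',camera(n)[:,:,::-1])
crop('pics/o_wrist.png','pics/o1.png',160,60,420,320,2.3)
crop('pics/o_side.png','pics/o2.png',190,130,330,270,4)
crop('pics/o_scene.png','pics/o3.png',225,160,345,280,5)
a=np.radians(14.35);R=np.array([[np.cos(a),-np.sin(a),0],[np.sin(a),np.cos(a),0],[0,0,1]]);O=np.array([.5352,.0650,0])
g=(R.T@(o['ee_pos']+[0,0,.019]-O)*1000);print(g.round(1),'lever',.1-np.arctan2(g[0],g[2]-60))
```

```text
[0.4894139  0.00644764 0.12947668] [1.79230100e+02 1.18951119e-01 1.04379326e+02] [20.81471662  3.02245131  7.97655534] 0.016656729047429757
[-58.9 -45.4 148.5] lever 0.6871021574603325
```

View pics/o1.png

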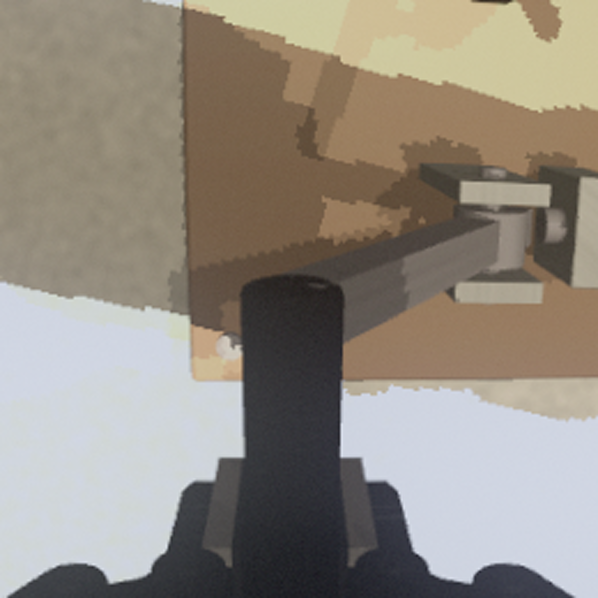

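View pics/o2.png

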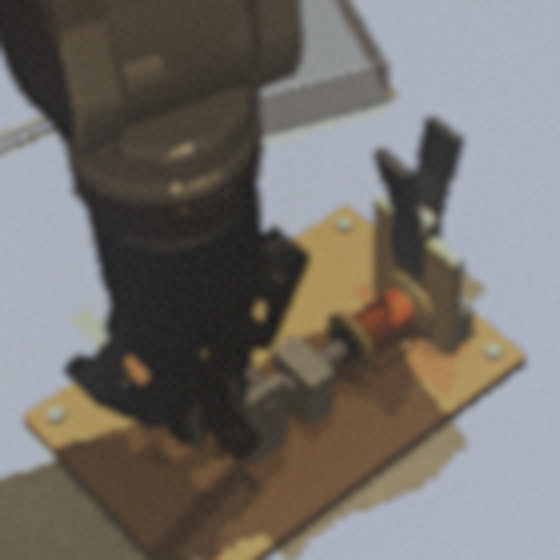

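View pics/o3.png

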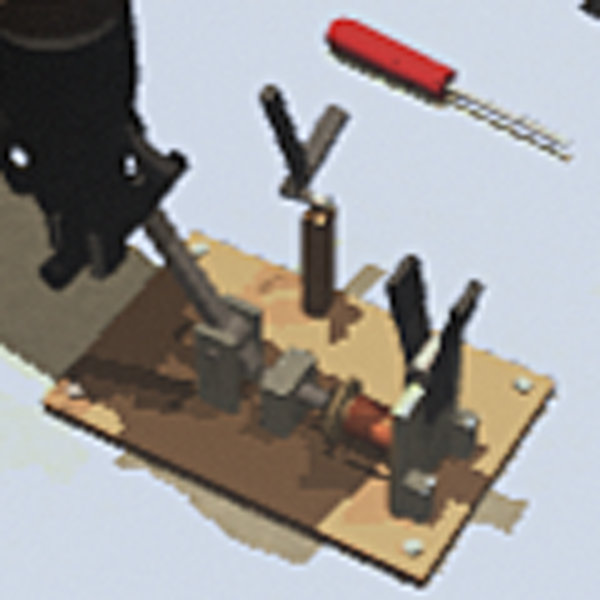

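The force rose from 9 to 21 N with almost no movement, so the lever is at its stop. The clamp and catch are still in place. One short hold to confirm it is steady, then I hand in.

Call:
play_rows(commands="0 0 0 0 0;0 0 0 0 0;0 0 0 0 0;0 0 0 0 0;0 0 0 0 0;0 0 0 0 0")

```text
time: 17.52
ee_pos: [0.4894, 0.0064, 0.1294]
tcp_rot: [179.2, 0.1, 104.4]
wrist_force: [20.3, 3.7, 7.4]
opening: 0.0165
```

```bash
python3 -c "
from workcell import *
o=get_obs();print(o['ee_pos'],o['wrist_force'],o['opening'],o['time']);print(job_done())"
```

```text
[0.48939506 0.00641013 0.12944524] [20.29558452  3.65515472  7.380677  ] 0.016478192907944746 17.5167
the job is handed in; nothing more can be done
None
```

I did all three steps in the order asked and handed the job in at 17.5 s, with the gripper still holding the lever fully pulled.

- **Clamp:** I took it off the stand and pressed it onto the double plate until its barrel touched the edge (about 11 N). Pictures after release show it standing on the plate by itself, near the middle of the edge.
- **Catch:** I pushed the fin over until it met its stop (about 13 N). It stayed over, with the bar raised, after I let go.
- **Lever:** I gripped the handle and pulled it about 70 mm to the front. The pull then rose from 9 N to 21 N with under 1 mm of further movement, and held steady there for about half a second.

The angle I worked out from the arm's position was 0.687 rad, slightly under the nominal 0.70. That is within what I could measure, and the force rise is why I take it to be at the stop. I didn't measure the clamp's or the catch's final angle beyond the pictures. I kept clear of the screwdriver, loose bobbin and tray, but did not check their positions afterwards.

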